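# Lock the rotor nut deep in a mill head with a long T-key

## Robot

A 6-joint arm with a two-finger parallel gripper is mounted at the origin on a cart in front of the work surface, level with it; the furniture and walls round the work are solid. World frame = base frame: x ahead of the robot, y to its left, z up, the work surface at z = 0. Lengths are in m, angles in degrees, forces in N, time in s.
With the tool pointing down it reaches from about 0.375 to 0.925 m from the base axis. Payload 5.7 kg.
Tool frame: the origin (TCP) lies where the fingers leave the gripper's body, on its centre line; the fingertips stand 80 mm ahead of it and the grasp point (between the pads) lies 61 mm ahead of it; z points along the fingers, y is the line along which they close (so a half turn about z gives the same grasp; the last joint's range is limited). The gripper opens to 88 mm and grips with 3 to 60 N. Pads are 20 mm wide; open, the fingers measure 115 mm over their backs; the gripper's body (75 mm by 178 mm) begins 61 mm behind the grasp point.
Start: joints at [-74.376, 20.558, 86.54, -0, 72.909, -6.595], TCP at [0.227, -0.555, 0.303] pointing down, gripper open.
Joint ranges: [-170.27, 170.27], [-57.76, 135], [12.27, 136.19], [-55.21, 235.2], [11.17, 155.16], [-170.74, 170.74]. Speed limits (degrees/s): [136.94, 136.94, 180, 180, 180, 180].

## Interface

Orientations are given as a 3x3 rotation matrix whose columns are the frame's x, y, z axes.
In Python, from station import manip, optics, finder gives the robot as it stands.
- The arm moves only by the tool arm_command, never from a script. Its argument "increments" is text: rows parted by semicolons, each of 4 numbers parted by spaces: the shift along the tool's x, y, z in mm, then the turn about the tool's z in degrees. A call has 1 to 20 rows; each row shifts and turns the commanded pose from where the row before left it, along the tool's axes as they then stand; what a row does not reach is not made up. A row lasts 1/8 s, in which the tool goes at most 62.5 mm and 10.7 degrees, less where a joint would pass 70% of its speed; a pose out of reach is approached as far as the arm can. A call with a gripper value outside its range is refused whole. "claw" is the opening, from 0 (shut) to 1 (fully open), set as the call begins (left out, the last holds). The fingers move at their own pace and stop on an object; "squeeze" is the grip in N (left out, the last holds). Time passes only in rows, so rows that do not move let the fingers close. It gives the time, the measured TCP pose, the force, the opening and the grip force at its end, in the units of the state.
- manip.sense(): the state, without advancing time (a new reading comes with each control period).
- optics.capture(name): name is "scene" or "top" or "wrist"; returns the picture (384x512x3 uint8, blue, green, red); there is no depth.
- optics.get_calibration(name): a dict with "camera_matrix" (3x3 intrinsics, pixels), "R" (3x3) and "t" (3): a world point X has camera coordinates R X + t. Camera axes: x right, y down, z forward; pixel columns grow to the right and rows downward; lengths in m; the calibration is good to about 2 mm. A picture is of the moment at which its call begins: read the wrist's pose just before it. get_calibration takes no time and is no camera call; for the wrist camera it gives the pose at the moment of the call.
- manip.close_job(): hands the job in; it is judged then, once.
Trained networks look in the newest picture that a camera, given by its name, has taken for a name from the list of things; names that differ only in an ending like _2 or _b are one class to them, and where a whole thing is asked for, a point or a joint stands for the part that bears it (a point fixed in the world has none). Each returns a list of dicts, best first, with "conf" (0 to 1); they miss things now and then, are a little off and sometimes report something else, mostly with a low value. They report only what shows in the picture. A call takes as long as a camera call. They do not tell look-alikes from the thing itself.
- finder.recognise(label, camera): "location" ([x, y, z] in m, in world coordinates, good to about 4 mm: the middle of the surface that is visible of it).
- finder.masks_of(label, camera): "mask" (384x512 bool, what is visible of it).
The state is a dict: "time_s": time; "joints": joint angles; "joint_vel": joint speeds; "joint_torque": joint torques, N m; "position": TCP position; "tool_rot": TCP orientation; "force": force on the tool from outside, world axes, zero at the start; "moment": the same for the moment, N m; "finger_gap": finger opening in m; "finger_force": force on a finger pad.
Only numpy, scipy, OpenCV 4.12 (cv2) and the standard library are available. Lean on these libraries where they do the work, as an engineer would, in place of code of your own. Each camera call takes 0.05 s, during which the arm holds its last target. There are 200 camera calls.

## Task

Take the long T-key out of its stand, lower it down the bore of the mill's grinding head so that its two pins drop beside the bridge of the nut at the bottom, and turn it clockwise (seen from above) to bring the nut round until the key's T-bar lies in line with the two raised marks on the rim; do not overshoot. Then let go and leave the key standing upright on the nut with its bar on the marks, without disturbing the pots and the weighing boat.

Things in the scene. Friction and masses are not known exactly. Their poses are not given: they have to be found in the camera images.
- head: mill grinding head, fixed: upright aluminium cylinder 80 mm across (flanges 88 mm) on a 120x120x12 mm steel plate with four screws. Origin: centre of the plate's underside, on the bench; the rim is 105 mm above it. The marks are two dark ribs across the rim from each other, along the head's own +x and -x, 5 mm wide, 4 mm high.
- bore_mouth (a point): centre of the mouth of the bore, level with the rim of the head, on its axis. The bore is round, upright and 48 mm wide; the nut's face lies 75 mm below this point.
- nut_face (a point): centre of the nut's flat upper face at the bottom of the bore, where the key's pins come to rest. x axis along the nut's bridge, turning with it. The nut is a 40 mm disc with a straight raised bridge right across it, 38 mm long, 5 mm wide, 8 mm high, and a 14 mm round boss in the middle, 8.5 mm high.
- nut (a joint): angle of the nut about the bore's upright axis, rad: 0 when its bridge is in line with the two marks (locked), negative before that (starts between -1.0 and -0.6), growing as the nut turns clockwise seen from above. It stays where it is left (friction 0.1 N m) and turns from -1.5 to 0.7; there is no stop at 0.
- key: loose steel T-key, 0.2 to 0.3 kg, about 158 mm tall, standing in its stand. Origin: on its axis, level with the tips of its pins (lower end); z up the shaft, x along the T-bar. Shaft 14 mm thick; guide collar 42 mm across, 52 to 68 mm above the origin; round foot 40 mm across, 10 to 30 mm above the origin; two 6 mm pins stick 10 mm down from the foot.
- key_bar (a point): centre of the key's T-bar, 150 mm above the key's origin, same axes: the place to grip it. The bar is 116 mm long, 14x14 mm over its middle 90 mm, with round black end caps 17 mm thick.
- key_pins (a point): point between the tips of the key's two pins (same as its origin); its x axis runs from pin to pin, each 14 mm off the axis: 0.404 rad counter-clockwise (from above) of the T-bar. So the T-bar is parallel to the bridge while the pins push it clockwise. The pins clear the bridge with the T-bar 0 to 2.33 rad counter-clockwise of it (or half a turn more); else they land on it.
- stand: grey upright tube stand for the key, fixed: tube about 58 mm across with a 48 mm opening, top 87 mm above the bench, foot disc 92 mm across. Origin: centre of its underside. The key's pin tips stand 12 mm above the origin; it lifts straight out.
- pot_k2: sample pot with yellow cap, 48 mm wide, 61 mm tall, bystander; origin at its underside
- pot_k4: another such pot, bystander
- pot_k6: another such pot, bystander
- boat: shallow white square weighing boat, 68x68x16 mm, bystander; origin at its underside
Things that resemble listed ones, but are neither listed nor needed, are in the scene too. What is shaped like the key but turquoise is not meant.

How it is judged (in metres and radians):
On the way:
1. the key stands on the nut at the bottom of the bore, pins down beside the bridge (horizontal distance between key and nut_face below 0.006 m and z of key in the frame of nut_face below 0.004 m and angle between key's own z axis and vertical below 0.12 rad), for 0.2 s.
At the end, for the whole second after the job is handed in: The nut is within 0.15 rad (8.6 degrees) of its mark; the key still stands on it, released and at rest: pin tips within 4 mm of the nut's face and the key's axis within 6 mm of the nut's there, leaning less than 0.12 rad, its T-bar within 0.2 rad of the line of the two marks (all of step 1 and value of joint nut between -0.15 and 0.15 rad and angle between the x axis of key and the x axis of head, either way round below 0.2 rad and linear speed of key below 0.02 m/s and velocity of joint nut between -0.05 and 0.05 rad/s); the robot touches nothing.
It fails at once if a pot or the weighing boat is moved more than 30 mm (distance of any of pot_k2, pot_k4, pot_k6, boat from where it was at the start of the episode above 0.03 m).
It also fails if it takes over 48 s, if anything falls off the work surface, if the arm or the gripper's body presses on something with over 40 N, if the wrist force passes 120 N, or if a joint passes its speed limit or range.

## Working session

There is one attempt and no reset: what is moved stays moved. The work goes in short steps, Python scripts to look and compute and a tool call to move; the robot and the scene stay as the last step left them, time stands still between calls to the robot, and variables do not carry over. Pictures are saved under pics/ and viewed, at most 10 in all, crops included, and the job is handed in when it is done.

Besides the shell and the picture viewer there is one more tool, called after "Call:" in YAML: its name, and indented under it one key for each argument. arm_command: Moves the arm, as the interface text tells. Its arguments: {"type":"object","properties":{"increments":{"type":"string"},"claw":{"type":"number"},"squeeze":{"type":"number"}},"required":["increments"]}

```bash
mkdir -p pics; python3 - <<'E'
from station import manip, optics, finder
import cv2, numpy as np
s=manip.sense(); print(s['time_s'],s['position'],s['tool_rot'])
ims=[optics.capture(n) for n in("scene","top")]
cv2.imwrite('pics/a.png',cv2.resize(ims[0],(800,600)));cv2.imwrite('pics/b.png',cv2.resize(ims[1],(800,600)))
for l in("key","key_bar","head","bore_mouth","stand","pot_k2","boat","nut_face"):
  for c in("scene","top"):
    try: print(l,c,[(round(d['conf'],2),np.round(d['location'],3).tolist()) for d in finder.recognise(l,c)])
    except Exception as e: print(l,c,e)
for c in("scene","top","wrist"):
  k=optics.get_calibration(c);print(c,np.round(k['camera_matrix'],1).tolist(),np.round(k['R'],3).tolist(),np.round(k['t'],3).tolist())
E
```

```text
0.0 [ 0.22675553 -0.55493044  0.30183364] [[ 9.25732714e-01  3.78178145e-01 -4.81756424e-04]
 [ 3.78178401e-01 -9.25731174e-01  1.69996783e-03]
 [ 1.96913742e-04 -1.75590571e-03 -9.99998439e-01]]
key scene [(0.97, [0.452, 0.406, 0.162]), (0.77, [0.376, 0.08, 0.111]), (0.49, [0.654, 0.154, 0.049])]
key top [(0.97, [0.457, 0.398, 0.17]), (0.69, [0.378, 0.079, 0.159])]
key_bar scene [(0.78, [0.374, 0.082, 0.116]), (0.57, [0.455, 0.402, 0.164])]
key_bar top [(0.73, [0.455, 0.397, 0.17]), (0.56, [0.377, 0.072, 0.157])]
head scene [(0.79, [0.53, 0.164, 0.048])]
head top [(0.74, [0.541, 0.144, 0.03]), (0.41, [0.675, 0.245, 0.06])]
bore_mouth scene []
bore_mouth top [(0.85, [0.537, 0.135, 0.035])]
stand scene [(0.89, [0.436, 0.42, 0.029])]
stand top [(0.9, [0.447, 0.39, 0.012])]
pot_k2 scene [(0.91, [0.659, 0.384, 0.057]), (0.73, [0.654, 0.152, 0.053])]
pot_k2 top [(0.92, [0.663, 0.139, 0.058]), (0.86, [0.673, 0.248, 0.062]), (0.68, [0.662, 0.375, 0.065])]
boat scene [(0.86, [0.35, 0.244, 0.006])]
boat top [(0.62, [0.347, 0.248, 0.007])]
nut_face scene [(0.45, [0.529, 0.165, 0.048])]
nut_face top [(0.48, [0.547, 0.138, 0.03])]
scene [[417.0, 0.0, 258.8], [0.0, 417.0, 194.0], [0.0, 0.0, 1.0]] [[-0.763, -0.646, 0.018], [-0.383, 0.431, -0.817], [0.52, -0.631, -0.576]] [0.539, 0.195, 0.797]
top [[489.0, 0.0, 265.1], [0.0, 489.0, 186.3], [0.0, 0.0, 1.0]] [[-0.016, -0.999, -0.029], [-0.989, 0.02, -0.148], [0.148, 0.027, -0.989]] [0.258, 0.497, 1.127]
wrist [[296.2, 0.0, 255.0], [0.0, 296.2, 191.9], [0.0, 0.0, 1.0]] [[0.379, -0.925, -0.0], [-0.889, -0.364, 0.279], [-0.259, -0.105, -0.96]] [-0.6, -0.034, 0.391]
```

View pics/a.png

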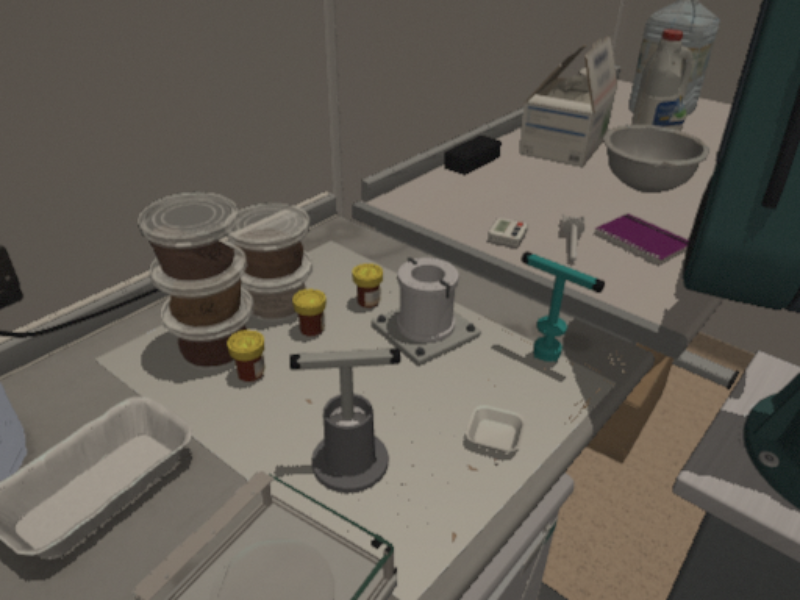

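View pics/b.png

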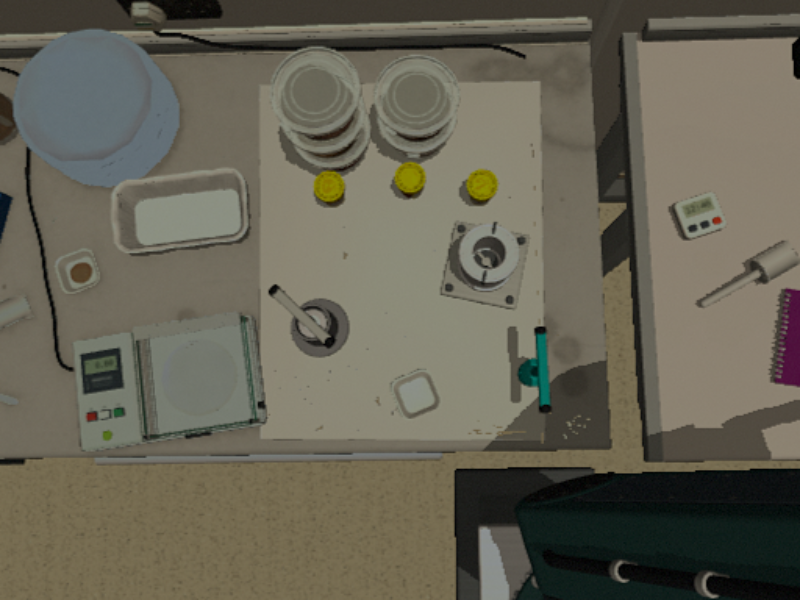

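The wanted key is the steel T standing in the grey stand, at top (300,315) and scene (346,360). The look-alike is the turquoise T at top (540,370), scene (562,270). A third T-like item is the spatula/hammer at top (750,275). By the description I choose the steel one. The head's marks show at about top (495,228) and (486,278).

```bash
cat > h.py <<'E'
from station import manip, optics, finder
import cv2, numpy as np
def ray(cam,px,z,k=None):
    k=k or optics.get_calibration(cam);R=np.array(k['R']);t=np.array(k['t']);c=-R.T@t
    d=R.T@np.linalg.inv(k['camera_matrix'])@np.array([px[0],px[1],1.]);return c+d*(z-c[2])/d[2]
def ang(a,b): return np.degrees(np.arctan2(*(b-a)[1::-1]))%180
def st():
    s=manip.sense();R=np.array(s['tool_rot']);p=np.array(s['position'])
    print('t',round(s['time_s'],2),'pos',np.round(p,4),'yaw_y',round(np.degrees(np.arctan2(R[1,1],R[0,1])),2),'tilt',np.round(R[:2,2],4),'j',np.round(s['joints'],1),'F',np.round(s['force'],1),'gap',round(s['finger_gap'],4))
    return s,R,p
E
python3 - <<'E'
from h import *
s=1.5625
for n,c,a,b,z in(("bar","top",(275,290),(328,341),.162),("bar","scene",(296,362),(394,356),.162),("marks","top",(494,228),(486,278),.109),("marks","scene",(412,263),(447,288),.109),("turq","top",(541,329),(545,409),.15)):
    A,B=[ray(c,np.array(p)/s,z) for p in(a,b)];print(n,c,A,B,(A+B)/2,ang(A,B))
im=optics.capture("top");a=im[175:240,165:230];b=im[135:200,280:345]
cv2.imwrite('pics/c.png',np.hstack([cv2.resize(x,(400,400),interpolation=cv2.INTER_CUBIC) for x in(a,b)]))
for l in("key","head"):
  for d in finder.masks_of(l,"top"):
    ys,xs=np.nonzero(d['mask']);print(l,d['conf'],len(xs),xs.min(),xs.max(),ys.min(),ys.max())
E
```

```text
bar top [0.48885714 0.43720161 0.162     ] [0.41728539 0.3640166  0.162     ] [0.45307126 0.40060911 0.162     ] 45.63850943172977
bar scene [0.49056522 0.43543593 0.162     ] [0.41988943 0.35995067 0.162     ] [0.45522732 0.3976933  0.162     ] 46.8846526904031
marks top [0.58155589 0.12996306 0.109     ] [0.50830112 0.14372926 0.109     ] [0.5449285  0.13684616 0.109     ] 169.35697707161737
marks scene [0.58001111 0.13490102 0.109     ] [0.50215336 0.15313044 0.109     ] [0.54108223 0.14401573 0.109     ] 166.82228740333318
turq top [0.42935524 0.07368311 0.15      ] [0.32130744 0.0726841  0.15      ] [0.37533134 0.07318361 0.15      ] 0.5297390545325698
key 0.97 593 332 352 209 263
key 0.61 518 173 214 182 222
head 0.89 2418 283 338 142 197
```

View pics/c.png

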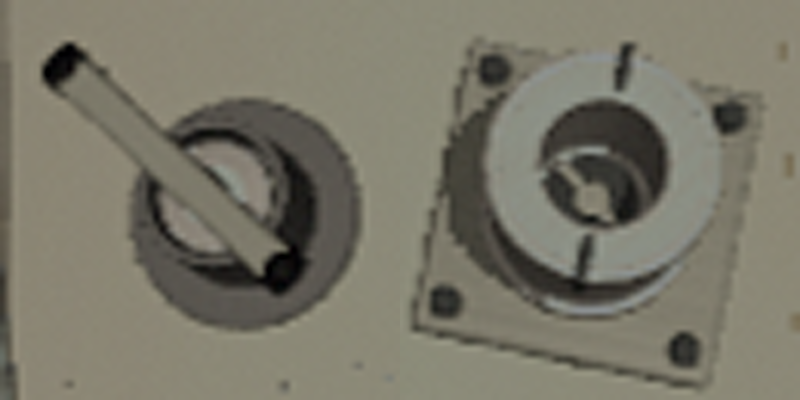

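The left crop shows the steel bar with black caps in the grey stand, which is the right key. The right crop shows the head, with marks at crop (625,65) and (585,260) and the nut bridge running about (555,165) to (605,215). That puts the bridge about 57° counter-clockwise of the marks. Next I'll move the wrist camera over the head on the way to the key.

Call:
arm_command:
  increments: "46 -22.4 -4;46 -22.4 -4;46 -22.4 -4;46 -22.4 -4;46 -22.4 -4;46 -22.4 -4;46 -22.4 -4;46 -22.4 0;16.7 -49.2 0;16.7 -49.2 0;16.7 -49.2 0;16.7 -49.2 0;16.7 -49.2 0;16.7 -49.2 0;16.7 -49.2 0;0 0 0;0 0 0"
  claw: 1

```text
schema error: expected 4 numbers
```

Call:
arm_command:
  increments: "46 -22.4 -4 0;46 -22.4 -4 0;46 -22.4 -4 0;46 -22.4 -4 0;46 -22.4 -4 0;46 -22.4 -4 0;46 -22.4 -4 0;46 -22.4 0 0;16.7 -49.2 0 0;16.7 -49.2 0 0;16.7 -49.2 0 0;16.7 -49.2 0 0;16.7 -49.2 0 0;16.7 -49.2 0 0;16.7 -49.2 0 0;0 0 0 0;0 0 0 0"
  claw: 1

```text
time_s: 3.18
position: [0.4777, 0.1124, 0.3307]
tool_rot: [[0.925, 0.379, 0.0], [0.379, -0.925, -0.001], [-0.0, 0.001, -1.0]]
force: [0.1, -0.6, 0.3]
finger_gap: 0.0879
finger_force: 0.0
```

```bash
python3 - <<'E'
from h import *
st();k=optics.get_calibration("wrist");im=optics.capture("wrist");cv2.imwrite('pics/d_raw.png',im)
np.save('kd.npy',k,allow_pickle=True)
cv2.imwrite('pics/d.png',cv2.resize(im,(800,600),interpolation=cv2.INTER_CUBIC))
E
```

```text
t 3.17 pos [0.4777 0.1124 0.3307] yaw_y -67.72 tilt [ 0.0001 -0.0006] j [ 5.2  9.9 97.4 -0.  72.7 72.9] F [ 0.1 -0.6  0.3] gap 0.0879
```

View pics/d.png

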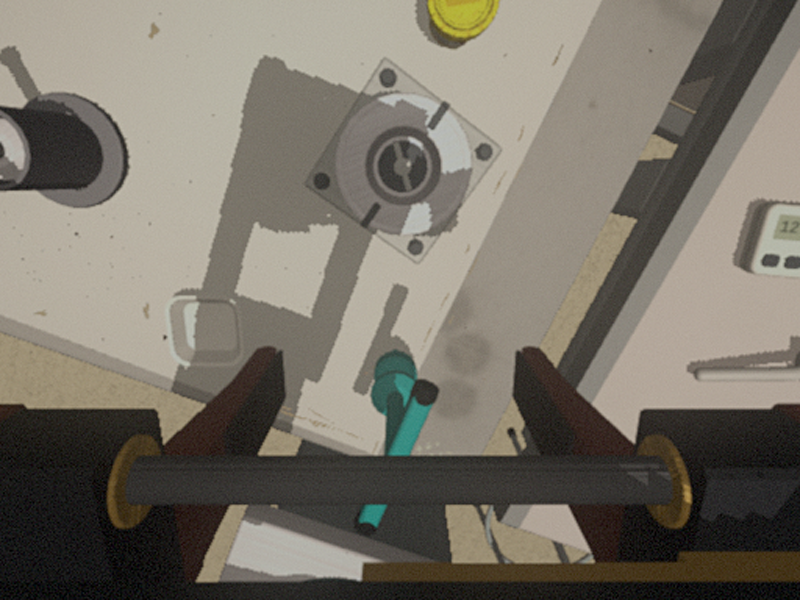

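Wrist view: the head's bore is centred near (403,166), with marks at (438,116) and (370,215). The bridge is inside the bore, running roughly top to bottom.

```bash
python3 - <<'E'
import cv2
im=cv2.imread('pics/d_raw.png')[66:146,218:298]
im=cv2.convertScaleAbs(im,alpha=1.6)
cv2.imwrite('pics/e.png',cv2.resize(im,(560,560),interpolation=cv2.INTER_CUBIC))
E
```

```text
(no output)
```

View pics/e.png

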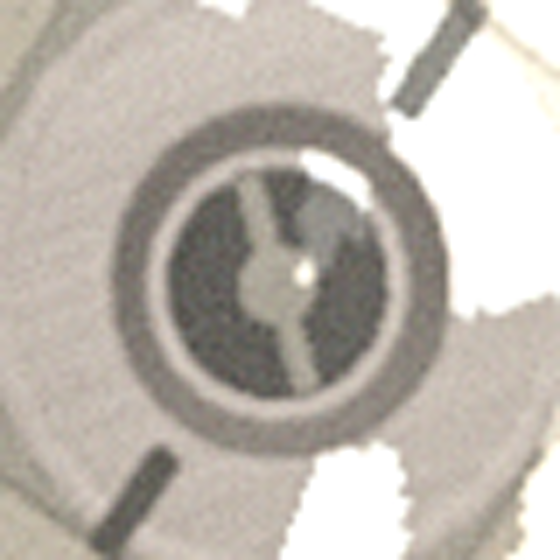

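```bash
python3 - <<'E'
from h import *
k=np.load('kd.npy',allow_pickle=True).item()
r=lambda p,z: ray(0,((p[0]+.5)/7-.5+218,(p[1]+.5)/7-.5+66),z,k)
print('mouth',r((280,279),.105))
P=[r(p,.105) for p in((112,279),(448,279),(280,102),(280,455))];print(np.linalg.norm(P[0]-P[1]),np.linalg.norm(P[2]-P[3]))
a,b=r((440,60),.109),r((135,502),.109);print('marks',(a+b)/2,ang(a,b))
a,b=r((405,105),.109),r((167,455),.109);print('inner',(a+b)/2,ang(a,b))
a,b=r((247,180),.038),r((307,385),.038);print('bridge',(a+b)/2,ang(a,b),np.linalg.norm(a-b)); print('boss',r((275,285),.0385))
E
```

```text
mouth [0.55042984 0.13923795 0.105     ]
0.04787990320090888 0.04830652994198478
marks [0.54954254 0.13843027 0.109     ] 166.74198154137815
inner [0.54997108 0.13858219 0.109     ] 167.12927581408024
bridge [0.54977341 0.13883249 0.038     ] 39.37052825952071 0.035757052444363537
boss [0.5494393 0.1391485 0.0385   ]
```

Call:
arm_command:
  increments: "14.5 -45.7 0 0;14.5 -45.7 0 0;14.5 -45.7 0 0;14.5 -45.7 0 0;14.5 -45.7 0 0;14.5 -45.7 0 0;0 0 0 -8;0 0 0 -8;0 0 0 -7.7;0 0 0 0;0 0 0 0"

```text
time_s: 4.6
position: [0.4553, 0.3985, 0.3307]
tool_rot: [[0.699, 0.715, 0.0], [0.715, -0.699, -0.0], [-0.0, 0.0, -1.0]]
force: [0.0, 0.5, -1.0]
finger_gap: 0.0878
finger_force: 0.0
```

```bash
python3 - <<'E'
from h import *
st();k=optics.get_calibration("wrist");im=optics.capture("wrist");cv2.imwrite('pics/f_raw.png',im)
np.save('kf.npy',k,allow_pickle=True)
cv2.imwrite('pics/f.png',cv2.resize(cv2.convertScaleAbs(im,alpha=1.4),(800,600),interpolation=cv2.INTER_CUBIC))
E
```

```text
t 4.6 pos [0.4553 0.3985 0.3307] yaw_y -44.32 tilt [ 0. -0.] j [34.7 19.7 83.8 -0.  76.6 79. ] F [ 0.   0.5 -1. ] gap 0.0878
```

View pics/f.png

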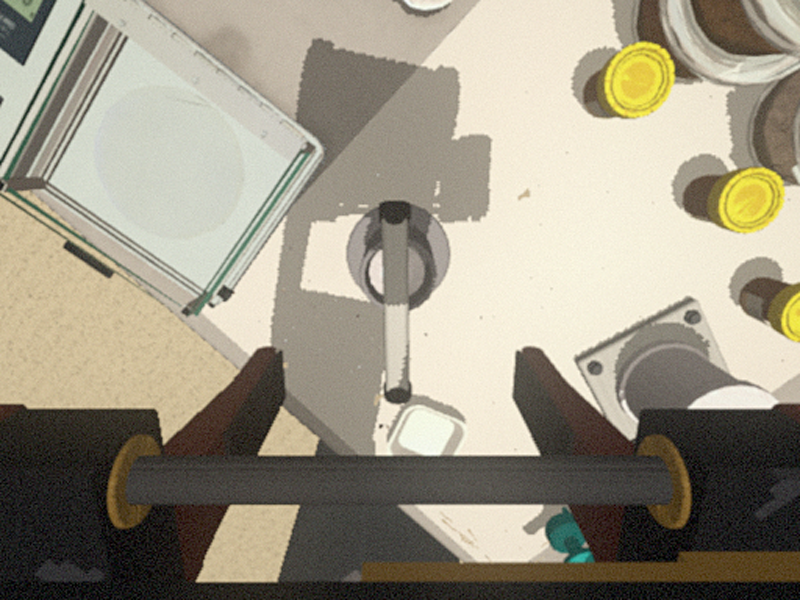

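The bar runs upright in the picture, with caps at (396,211) and (398,394), between the fingers and in the expected place.

```bash
python3 - <<'E'
from h import *
k=np.load('kf.npy',allow_pickle=True).item()
r=lambda p,z: ray(0,((p[0]+.5)/1.5625-.5,(p[1]+.5)/1.5625-.5),z,k)
s,R,p=st()
for A,B,z in(((395.5,202),(398.5,402),.162),((395,221),(397.5,383),.169)):
  a,b=r(A,z),r(B,z);c=(a+b)/2;print(c,ang(a,b),np.linalg.norm(a-b),'tool delta',R.T@(c-p)*1000)
E
```

```text
t 4.65 pos [0.4552 0.3987 0.3307] yaw_y -44.27 tilt [0. 0.] j [34.7 19.7 83.8  0.  76.6 79. ] F [0.8 0.8 0.6] gap 0.0877
[0.45443169 0.39843224 0.162     ] 46.48708930965981 0.11828391263804633 tool delta [ -0.70908605  -0.3444277  168.71179605]
[0.4565317  0.40115768 0.169     ] 46.48490838794871 0.093008069177851 tool delta [  2.70845321  -0.74340902 161.71184511]
```

Call:
arm_command:
  increments: "1 -0.5 25 -0.7;0 0 30 0;0 0 30 0;0 0 17 0;0 0 6 0;0 0 0 0;0 0 0 0"

```text
time_s: 5.52
position: [0.4555, 0.4009, 0.2238]
tool_rot: [[0.687, 0.727, 0.002], [0.727, -0.687, 0.001], [0.002, 0.0, -1.0]]
force: [0.2, -0.3, -0.1]
finger_gap: 0.0879
finger_force: 0.0
```

Call:
arm_command:
  increments: "0 0 0 0;0 0 0 0;0 0 0 0;0 0 0 0;0 0 0 0;0 0 0 0"
  claw: 0
  squeeze: 45

```text
time_s: 6.28
position: [0.455, 0.4005, 0.2227]
tool_rot: [[0.687, 0.727, -0.0], [0.727, -0.687, 0.0], [0.0, -0.0, -1.0]]
force: [-0.6, -0.2, -0.1]
finger_gap: 0.0316
finger_force: 0.0
```

Call:
arm_command:
  increments: "0 0 0 0;0 0 0 0;0 0 0 0;0 0 0 0"

```text
time_s: 6.78
position: [0.455, 0.4004, 0.2227]
tool_rot: [[0.687, 0.727, -0.0], [0.727, -0.687, 0.0], [0.0, -0.0, -1.0]]
force: [-0.7, 0.1, 0.4]
finger_gap: 0.0137
finger_force: 45.0
```

```bash
python3 -c "
from h import *
s,_,_=st();print(s['finger_force'],s['moment'])"
```

```text
t 6.78 pos [0.455  0.4004 0.2227] yaw_y -43.38 tilt [-0.      0.0001] j [34.8 25.6 90.9  0.  63.5 78.2] F [-0.7  0.1  0.4] gap 0.0137
44.9991325289011 [-0.02179342 -0.06689996 -0.01874794]
```

Call:
arm_command:
  increments: "0 0 -10 0;0 0 -20 0;0 0 -20 0;0 0 -20 0;0 0 -20 0;0 0 -20 0;0 0 -5 0;0 0 0 0;0 0 0 0"

```text
time_s: 7.9
position: [0.4545, 0.4001, 0.3367]
tool_rot: [[0.687, 0.727, -0.002], [0.727, -0.687, -0.001], [-0.002, -0.0, -1.0]]
force: [0.1, 0.8, -1.8]
finger_gap: 0.0136
finger_force: 45.0
```

```bash
python3 - <<'E'
from h import *
s,R,p=st();print(s['finger_force'],s['moment'])
k=optics.get_calibration("wrist");im=optics.capture("wrist");np.save('kg.npy',k,allow_pickle=True);cv2.imwrite('pics/g_raw.png',im)
sc=optics.capture("scene")[120:320,130:330]
w=im[60:300,156:356]
cv2.imwrite('pics/g.png',cv2.convertScaleAbs(np.hstack([cv2.resize(sc,(400,400)),cv2.resize(w,(400,480))[:400]]),alpha=1.4))
# bar prediction
K=np.array(k['camera_matrix'])
for x in(-58,0,58):
  X=np.array(k['R'])@(p+R@np.array([x/1000,0,.061]))+k['t'];u=K@X;print(x,u[:2]/u[2])
E
```

```text
t 7.9 pos [0.4545 0.4001 0.3367] yaw_y -43.38 tilt [-0.0015 -0.0009] j [34.8 19.5 83.2  0.  77.4 78.2] F [ 0.1  0.8 -1.8] gap 0.0136
44.9986132979393 [ 0.00428195  0.02855094 -0.03824895]
-58 [254.29482295 343.70777669]
0 [254.29480887 255.36502601]
58 [254.2947916  146.97853859]
```

View pics/g.png

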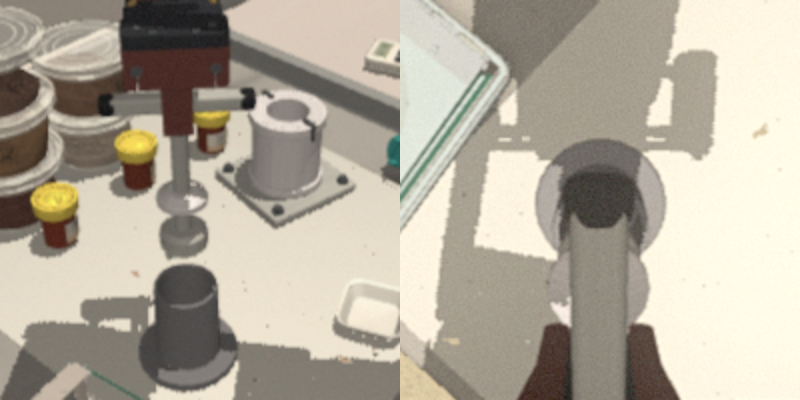

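```bash
python3 - <<'E'
from h import *
s,R,p=st();k=np.load('kg.npy',allow_pickle=True).item();K=np.array(k['camera_matrix'])
for n,x,dz in(("boundary",45,-7),("endtop",58,-8.5),("endbot",58,8.5),("boundary+2",47,-7),("collar",0,82),("collar+2",2,82)):
  X=np.array(k['R'])@(p+R@np.array([x/1000,0,.061+dz/1000]))+k['t'];u=K@X;print(n,u[:2]/u[2])
im=cv2.imread('pics/g_raw.png').astype(int).sum(2)/3
print(np.round(im[140:182,252:259].mean(1)).astype(int))
for y in(190,196,202,208,214): print(y,np.round(im[y,222:290]).astype(int).tolist())
E
```

```text
t 8.0 pos [0.4546 0.4002 0.3368] yaw_y -43.38 tilt [-0.0015 -0.0009] j [34.8 19.5 83.2  0.  77.4 78.2] F [-0.6  0.2 -2.7] gap 0.0139
boundary [254.31614476 176.43348358]
endtop [254.30904588 149.27956917]
endbot [254.40340018 144.5701528 ]
boundary+2 [254.31646645 172.27889506]
collar [254.62290827 205.70259447]
collar+2 [254.62381955 203.3352607 ]
[ 76  73  64  60  59  58  49  43  44  43  42  45  45  46  46  45  45  46
  44  44  47  45  44  47  44  45  45  46  43  46  46  45  43  46  86  99
 100  98  98  99 100  99]
190 [113, 106, 107, 111, 107, 112, 108, 131, 127, 132, 132, 128, 118, 109, 105, 113, 117, 112, 101, 86, 85, 89, 91, 95, 94, 98, 99, 98, 101, 95, 100, 95, 100, 99, 98, 104, 98, 94, 103, 97, 101, 102, 101, 102, 97, 93, 89, 88, 103, 114, 114, 118, 113, 106, 135, 168, 177, 175, 176, 174, 173, 175, 176, 175, 174, 175, 173, 175]
196 [113, 111, 114, 110, 107, 113, 110, 111, 106, 106, 112, 114, 114, 113, 110, 114, 115, 116, 106, 87, 86, 89, 94, 93, 97, 101, 99, 96, 99, 98, 98, 99, 99, 97, 103, 102, 99, 99, 97, 103, 94, 103, 101, 95, 92, 96, 87, 89, 107, 116, 116, 117, 113, 118, 
[... 331 characters left out ...]
11, 111, 132, 165, 176, 176, 176, 174, 173, 174, 173, 176]
208 [109, 109, 107, 112, 112, 108, 111, 108, 110, 111, 109, 110, 108, 110, 106, 109, 106, 115, 130, 117, 84, 86, 93, 93, 97, 99, 97, 97, 102, 97, 102, 99, 97, 98, 99, 101, 101, 98, 102, 97, 99, 99, 101, 100, 97, 91, 84, 91, 110, 108, 109, 110, 113, 105, 114, 108, 106, 122, 157, 177, 174, 174, 173, 176, 174, 175, 176, 175]
214 [105, 111, 111, 109, 107, 107, 113, 109, 109, 114, 150, 168, 173, 171, 173, 172, 171, 167, 159, 117, 82, 89, 90, 93, 96, 98, 98, 97, 95, 101, 96, 98, 94, 97, 99, 98, 98, 97, 97, 97, 98, 98, 98, 93, 97, 91, 85, 89, 108, 110, 111, 113, 110, 109, 110, 115, 146, 168, 175, 175, 175, 178, 175, 174, 172, 173, 175, 175]
```

The key is held upright and out of the stand, with its axis about 1.5 mm along tool +x. Next I'll turn the bar to about 75° and carry it over the bore.

Call:
arm_command:
  increments: "0 0 0 -7.1;0 0 0 -7.1;0 0 0 -7.1;0 0 0 -7.1;-15 10.5 0 0;-28.6 20 0 0;-28.6 20 0 0;-28.6 20 0 0;-28.6 20 0 0;-28.6 20 0 0;-28.6 20 0 0;-28.6 20 0 0;-13.9 9.1 0 0;0 0 0 0;0 0 0 0;0 0 0 0"

```text
time_s: 10.0
position: [0.5495, 0.1389, 0.3377]
tool_rot: [[0.258, 0.966, -0.0], [0.966, -0.258, 0.0], [0.0, -0.0, -1.0]]
force: [0.2, -0.2, -1.5]
finger_gap: 0.0137
finger_force: 45.0
```

```bash
python3 - <<'E'
from h import *
s,R,p=st();print('tooldelta to target',R.T@(np.array([.5498,.1390,p[2]])-p)*1000)
k=optics.get_calibration("wrist");im=optics.capture("wrist")
np.save('kh.npy',k,allow_pickle=True);cv2.imwrite('pics/h_raw.png',im)
cv2.imwrite('pics/h.png',np.hstack([cv2.resize(im[90:290,155:355],(400,400),interpolation=cv2.INTER_CUBIC),cv2.resize(optics.capture("scene")[130:260,210:340],(400,400),interpolation=cv2.INTER_CUBIC)]))
E
```

```text
t 10.0 pos [0.5495 0.1389 0.3377] yaw_y -14.92 tilt [-0.0003  0.0004] j [ 7.2 16.1 88.   0.  75.9 22.1] F [ 0.2 -0.2 -1.5] gap 0.0137
tooldelta to target [ 1.71195290e-01  2.80951907e-01 -4.75461258e-05]
```

View pics/h.png

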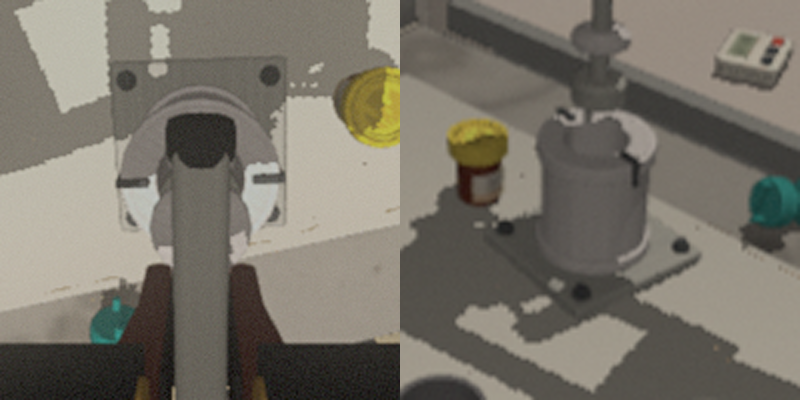

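The key hangs over the bore. The marks show at crop (132,183) and (268,179), and the collar is between them. I'll check the head's centre once more from here.

```bash
python3 - <<'E'
from h import *
k=np.load('kh.npy',allow_pickle=True).item()
r=lambda p,z: ray(0,((p[0]+.5)/2-.5+155,(p[1]+.5)/2-.5+90),z,k)
a,b=r((132,183),.109),r((268,179),.109);print((a+b)/2,ang(a,b),np.linalg.norm(a-b))
for q,z in(((115,62),.012),((285,57),.012)): print(r(q,z))
E
```

```text
[0.549534   0.13862969 0.109     ] 166.86730364007326 0.07348401802895946
[0.50926177 0.20939763 0.012     ]
[0.62006319 0.18332041 0.012     ]
```

Call:
arm_command:
  increments: "-1.5 0 5 0;0 0 12 0;0 0 12 0;0 0 12 0;0 0 10 0;0 0 9 0;0 0 0 0;0 0 0 0"

```text
time_s: 11.1
position: [0.5498, 0.1365, 0.278]
tool_rot: [[0.258, 0.966, 0.001], [0.966, -0.258, 0.0], [0.0, 0.0, -1.0]]
force: [-0.1, 0.0, -1.1]
finger_gap: 0.014
finger_force: 45.0
```

Call:
arm_command:
  increments: "0 0 5 0;0 0 6 0;0 0 6 0;0 0 6 0;0 0 5 0;0 0 0 0"

```text
time_s: 11.85
position: [0.5492, 0.1365, 0.2491]
tool_rot: [[0.259, 0.966, -0.001], [0.966, -0.259, 0.0], [-0.0, -0.001, -1.0]]
force: [-0.6, 1.1, -2.3]
finger_gap: 0.0135
finger_force: 45.0
```

Call:
arm_command:
  increments: "0.5 0 3 0;0 0 2 0;0 0 2 0;0 0 1 0;0 0 1 0;0 0 0 0;0 0 0 0"

```text
time_s: 12.72
position: [0.5497, 0.1369, 0.2407]
tool_rot: [[0.258, 0.966, 0.0], [0.966, -0.258, 0.0], [0.0, 0.0, -1.0]]
force: [0.4, -0.6, -2.0]
finger_gap: 0.0137
finger_force: 45.0
```

Call:
arm_command:
  increments: "0 0 1 0;0 0 1 0;0 0 0 0;0 0 0 0"

```text
time_s: 13.22
position: [0.5502, 0.137, 0.2405]
tool_rot: [[0.258, 0.966, 0.002], [0.966, -0.258, 0.0], [0.001, 0.002, -1.0]]
force: [-2.0, -0.2, 10.3]
finger_gap: 0.0141
finger_force: 45.0
```

Call:
arm_command:
  increments: "0 0 -1 0;0 -0.2 0 7;0 -0.2 0 7;0 -0.2 0 7;0 -0.2 0 7;0 -0.2 0 7;0 -0.2 0 7;0 -0.2 0 6;0 0 0 0;0 0 0 0"

```text
time_s: 14.48
position: [0.549, 0.138, 0.2406]
tool_rot: [[0.891, 0.454, 0.001], [0.454, -0.891, 0.001], [0.002, 0.0, -1.0]]
force: [-0.6, 0.1, 4.1]
finger_gap: 0.0136
finger_force: 45.0
```

Call:
arm_command:
  increments: "0 -0.2 0 7;0 -0.2 0 7;0 -0.2 0 7;0 -0.2 0 7;0 -0.2 0 6;0 -0.1 0 3;0 0 0 1.5;0 0 0 0;0 0 0 0;0 0 0 0"

```text
time_s: 15.72
position: [0.5488, 0.1387, 0.2406]
tool_rot: [[0.98, -0.199, 0.001], [-0.199, -0.98, -0.0], [0.001, -0.0, -1.0]]
force: [-0.0, -0.9, 4.3]
finger_gap: 0.0138
finger_force: 45.0
```

```bash
python3 - <<'E'
from h import *
s,R,p=st();print(s['moment'],'xang',np.degrees(np.arctan2(R[1,0],R[0,0])))
im=optics.capture("wrist");np.save('ki.npy',optics.get_calibration("wrist"),allow_pickle=True)
cv2.imwrite('pics/i_raw.png',im)
cv2.imwrite('pics/i.png',cv2.resize(cv2.convertScaleAbs(im[90:290,130:380],alpha=1.4),(750,600),interpolation=cv2.INTER_CUBIC))
E
```

```text
t 15.72 pos [0.5488 0.1387 0.2406] yaw_y -101.47 tilt [ 0.0014 -0.0001] j [  7.2  21.4  95.   -0.   63.5 108.7] F [-0.  -0.9  4.3] gap 0.0138
[-0.15799666  0.33684575  0.05632241] xang -11.466660278710274
```

View pics/i.png

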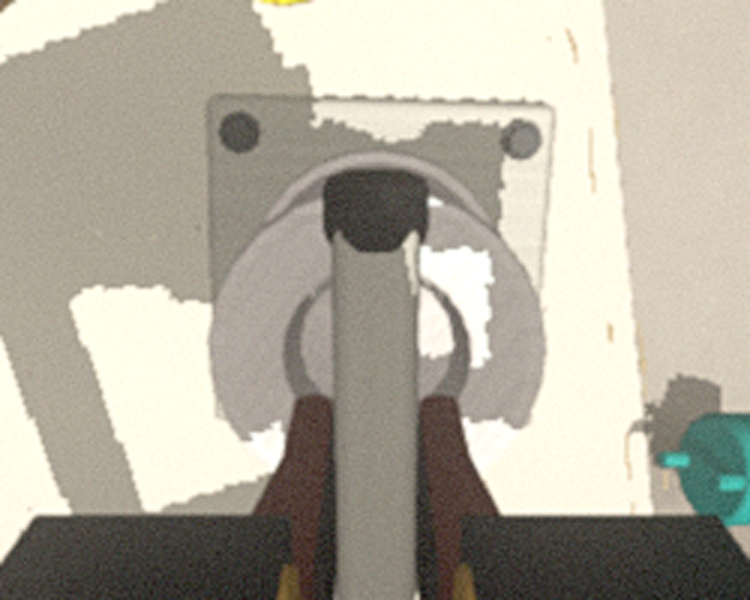

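The bar is in the middle of the head with the collar seated in the bore, about 1.5° short of the marks (the plate edge runs (212,97) to (553,103)). I'll turn the last bit, then let go.

Call:
arm_command:
  increments: "0 0 0 1;0 0 0 0.7;0 0 0 0;0 0 0 0"

```text
time_s: 16.27
position: [0.5488, 0.1387, 0.2406]
tool_rot: [[0.974, -0.228, 0.001], [-0.228, -0.974, -0.0], [0.001, -0.0, -1.0]]
force: [-1.3, -0.8, 5.1]
finger_gap: 0.0144
finger_force: 45.0
```

Call:
arm_command:
  increments: "0 0 0 0;0 0 0 0;0 0 0 0;0 0 0 0;0 0 0 0;0 0 0 0;0 0 0 0;0 0 0 0"
  claw: 0.8

```text
time_s: 17.27
position: [0.5483, 0.1388, 0.2397]
tool_rot: [[0.974, -0.228, -0.0], [-0.228, -0.974, 0.0], [-0.0, -0.0, -1.0]]
force: [-0.8, -0.6, 0.0]
finger_gap: 0.0705
finger_force: 0.0
```

Call:
arm_command:
  increments: "0 0 -10 0;0 0 -20 0;0 0 -25 0;0 0 -25 0;0 0 -20 0;0 0 -10 0;0 0 0 0;0 0 0 0"

```text
time_s: 18.27
position: [0.5479, 0.1387, 0.3489]
tool_rot: [[0.974, -0.228, -0.001], [-0.228, -0.974, -0.0], [-0.001, 0.0, -1.0]]
force: [-0.3, 0.7, -0.2]
finger_gap: 0.0701
finger_force: 0.0
```

```bash
python3 - <<'E'
from h import *
s,R,p=st()
im=optics.capture("wrist");np.save('kj.npy',optics.get_calibration("wrist"),allow_pickle=True)
cv2.imwrite('pics/j.png',cv2.resize(cv2.convertScaleAbs(im[90:290,130:380],alpha=1.4),(750,600),interpolation=cv2.INTER_CUBIC))
E
```

```text
t 18.27 pos [0.5479 0.1387 0.3489] yaw_y -103.18 tilt [-0.0014 -0.0001] j [  7.2  15.5  87.3   0.   77.3 110.4] F [-0.3  0.7 -0.2] gap 0.0701
```

View pics/j.png

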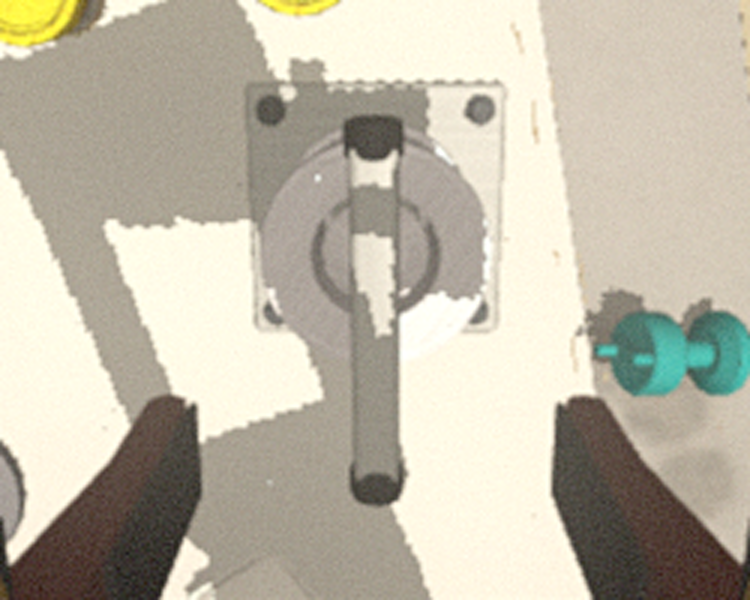

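The steel key stands released with its bar along the head's axis, caps at (374,135) and (376,485). The turquoise look-alike seems to lie at (680,350), so I'll check numerically that it and the bystanders are still on the bench.

```bash
python3 - <<'E'
from h import *
r=lambda p,z: ray(0,((p[0]+.5)/3-.5+130,(p[1]+.5)/3-.5+90),z,np.load('kj.npy',allow_pickle=True).item())
a,b=r((374,118),.180),r((376,503),.180);print('bar',(a+b)/2,ang(a,b),np.linalg.norm(a-b))
print('turq',r((650,350),.02))
for c in("scene","top"):
  im=optics.capture(c);h=cv2.cvtColor(im,cv2.COLOR_BGR2HSV)
  m=cv2.inRange(h,(80,120,50),(100,255,255));ys,xs=np.nonzero(m);print(c,'turq px',len(xs),xs.min(),xs.max(),ys.min(),ys.max())
  for l in("key","pot_k2","boat","head"): print(l,c,[(round(d['conf'],2),np.round(d['location'],3).tolist()) for d in finder.recognise(l,c)])
f=cv2.resize(cv2.imread('pics/b.png'),(512,384),interpolation=cv2.INTER_AREA)
m=cv2.inRange(cv2.cvtColor(f,cv2.COLOR_BGR2HSV),(80,120,50),(100,255,255));ys,xs=np.nonzero(m);print('before top',len(xs),xs.min(),xs.max(),ys.min(),ys.max())
E
```

```text
bar [0.54683861 0.13939486 0.18      ] 167.1251884283572 0.11871650163557129
turq [0.45395916 0.02316389 0.02      ]
scene turq px 572 324 370 176 203
key scene [(0.97, [0.546, 0.143, 0.181]), (0.59, [0.44, -0.003, 0.02])]
pot_k2 scene [(0.92, [0.667, 0.259, 0.057]), (0.91, [0.659, 0.388, 0.059]), (0.8, [0.655, 0.156, 0.052]), (0.71, [0.525, 0.161, 0.045])]
boat scene [(0.74, [0.35, 0.242, 0.007])]
head scene [(0.71, [0.527, 0.169, 0.046])]
top turq px 821 290 510 20 383
key top [(0.83, [0.452, 0.023, 0.037])]
pot_k2 top [(0.93, [0.664, 0.374, 0.065]), (0.74, [0.674, 0.245, 0.06])]
boat top [(0.47, [0.54, 0.173, 0.013])]
head top [(0.65, [0.538, 0.172, 0.012])]
before top 440 332 351 213 259
```

Bar at 167.1° against the marks at 166.9°, key at nut height, and the pots and boat where they were. The turquoise look-alike has toppled but lies on the bench. Handing in.

```bash
python3 -c "
from station import manip
print(manip.close_job())"
```

```text
the job is handed in; nothing more can be done
None
```

The job is handed in, with no verdict returned: the key stands released on the nut, its bar measured at 167.1° against the marks at 166.9°, and the pots and boat showed no movement; the turquoise look-alike key fell over during the run (cause not found) and lies on the bench.

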